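# Uncover the drawer and tip the tin of knobs into it

## Task

Take the lid off the small dark drawer box and lean it, handle side outward, against the stack of boards with its lower edge on the bench. Then tip the steel tin over the open box so that all the wooden knobs drop in, and stand the empty tin upright again in the middle of the little brown wooden board it came from. Leave the other tools and bottles on the bench where they are.

Things in the scene. Friction and masses are not known exactly. Their poses are not given: they have to be found in the camera images.
- tray: Fixed dark wooden drawer box, open on top, 170 (x) x 160 (y) x 55 mm high outside, walls and floor 10 mm thick. Origin: centre of its underside on the bench; z up.
- lid: Loose dark wooden lid, a flat slab 176 (x) x 166 (y) x 9 mm, 220 g, lying on the box's rim at the start. Origin: centre of its underside; z is its normal on the handle side. Its handle is a round steel bar of 10 mm diameter along the lid's y, 90 mm long between two 10 mm posts at y = -45 and +45 mm; the bar's centre line is at x = 0, 49 mm above the underside (35 mm clear between slab and bar).
- lid_edge_a (a point): Middle of the lid's edge at +x, on the underside (88 mm from the origin).
- lid_edge_b (a point): Middle of the lid's edge at -x, on the underside.
- stack: Fixed stack of three pale boards, 80 (x) x 170 (y) x 102 mm high in all. Origin: centre of its underside; its long front face looks along its own -x, towards the robot, with free bench before it.
- mat: Fixed square brown wooden board, 110 x 110 x 6 mm, on which the tin stands. Origin: centre of its underside.
- tin: Loose open steel tin, round, slightly conical: 53 mm outside diameter at the foot, 70 mm at the rim, 90 mm high, wall 3 mm, floor 4 mm, 150 g, holding five knobs. Origin: centre of its underside; z is its axis towards the mouth.
- tin_mouth (a point): Centre of the tin's mouth, 90 mm up its axis.
- knob0: Wooden cabinet knob, 20 mm diameter head, 13 mm foot, 20 mm high, 12 g; in the tin at the start. Origin: centre of its foot; z along its axis.
- knob1: Wooden cabinet knob, 20 mm diameter head, 13 mm foot, 20 mm high, 12 g; in the tin at the start. Origin: centre of its foot; z along its axis.
- knob2: Wooden cabinet knob, 20 mm diameter head, 13 mm foot, 20 mm high, 12 g; in the tin at the start. Origin: centre of its foot; z along its axis.
- knob3: Wooden cabinet knob, 20 mm diameter head, 13 mm foot, 20 mm high, 12 g; in the tin at the start. Origin: centre of its foot; z along its axis.
- knob4: Wooden cabinet knob, 20 mm diameter head, 13 mm foot, 20 mm high, 12 g; in the tin at the start. Origin: centre of its foot; z along its axis.
- file_a: Bystander: orange-handled tool 220 mm long lying along its x, about 30 mm high.
- file_b: Bystander: blue-handled tool 220 mm long lying along its x, about 30 mm high.
- glue: Bystander: white glue bottle, 56 mm diameter, 150 mm high. Origin: centre of its underside.
- jar: Bystander: amber jar, 66 mm diameter, 85 mm high. Origin: centre of its underside.
- offcut: Bystander: wooden offcut 60 x 120 x 40 mm high. Origin: centre of its underside.
- mallet: Bystander: hammer 240 mm long lying along its x.
Things that resemble listed ones, but are neither listed nor needed, are in the scene too. Leave any green or turquoise look-alike of the lid alone.

How it is judged (in metres and radians):
On the way, in this order (a step that is already met when the one before it is completed fails the run):
1. the lid is off the box, released, leaning against the stack of boards with its lower edge on the bench (angle between lid's own z axis and vertical between 0.7 and 1.4 rad and height (world z) of any of lid_edge_a, lid_edge_b below 0.015 m and contact force between lid and stack above 0.1 N and horizontal distance between lid and tray above 0.15 m and contact force between lid and the fingers below 0.1 N and linear speed of lid below 0.03 m/s), for 0.2 s.
2. the tin is tipped by more than 80 degrees with its mouth over the box (angle between tin's own z axis and vertical above 1.4 rad and horizontal distance between tin_mouth and tray below 0.11 m), for 0.1 s.
At the end, for the whole second after the job is handed in: All five knobs rest inside the box, below its rim; the tin stands upright (4.5 deg) on the brown wooden board, centred within 25 mm; the lid, released, leans on the stack, handle outward, 40 to 80 deg from level, its lower edge on the bench (15 mm) (all of step 1 and x of knob0 in the frame of tray between -0.078 and 0.078 m and y of knob0 in the frame of tray between -0.073 and 0.073 m and height (world z) of each of knob0, knob1, knob2, knob3, knob4 below 0.055 m and linear speed of each of knob0, knob1, knob2, knob3, knob4 below 0.05 m/s and x of knob1 in the frame of tray between -0.078 and 0.078 m and y of knob1 in the frame of tray between -0.073 and 0.073 m and x of knob2 in the frame of tray between -0.078 and 0.078 m and y of knob2 in the frame of tray between -0.073 and 0.073 m and x of knob3 in the frame of tray between -0.078 and 0.078 m and y of knob3 in the frame of tray between -0.073 and 0.073 m and x of knob4 in the frame of tray between -0.078 and 0.078 m and y of knob4 in the frame of tray between -0.073 and 0.073 m and angle between tin's own z axis and vertical below 0.08 rad and horizontal distance between tin and mat below 0.025 m and height (world z) of tin below 0.012 m and linear speed of tin below 0.03 m/s); the robot touches nothing.
It fails at once if a bystander (tool, bottle, jar, offcut or hammer) is moved more than 30 mm (distance of any of file_a, file_b, glue, jar, offcut, mallet from where it was at the start of the episode above 0.03 m).
It also fails if it takes over 72 s, if anything falls off the work surface, if the arm or the gripper's body presses on something with over 40 N, if the wrist force passes 120 N, or if a joint passes its speed limit or range.

## Robot

A 6-joint arm with a two-finger parallel gripper is mounted at the origin on the work surface. World frame = base frame: x ahead of the robot, y to its left, z up, the work surface at z = 0. Lengths are in mm, angles in rad, forces in N, time in s.
With the tool pointing down it reaches from about 250 to 725 mm from the base axis. Payload 4 kg.
Tool frame: the origin (TCP) lies between the finger pads; the fingertips stand 11 mm ahead of it and the grasp point (between the pads) lies 8 mm behind it; x points along the fingers, y is the direction in which the jaws open and shut, and the axes are right-handed (so a half turn about x gives the same grasp; the last joint's range is limited). The gripper opens to 85 mm and grips with 20 to 120 N. Pads are 22 mm wide; open, the fingers measure 114 mm over their backs; the gripper's body (76 mm by 85 mm) begins 54 mm behind the grasp point. The pads swing forward as they close: fully open they stand 13 mm farther back than shut.
Start: joints at [-1.172, 0.241, 0.005, 1.335, 0, 1.571], TCP at [194.155, -460.764, 242.306] pointing down, gripper open.
Joint ranges: [-2.72, 2.72], [-1.05, 1.87], [-1.09, 1.28], [-1.99, 2.15], [-1.42, 1.44], [-3.14, 3.14]. Speed limits (rad/s): [2.79, 2.79, 3.14, 3.14, 3.14, 3.14].

## Interface

Orientations are given as a unit quaternion [w, x, y, z].
In Python, from bench import r gives the robot as it stands.
- The arm moves only by the shell command python3 -m pendant 'ROWS' [FORCE]. ROWS is JSON, one flat list of numbers, 7 for each row, row after row: the shift along the world's x, y, z in mm, then the turn, a rotation vector about the world's x, y, z in rad, then the closure, from 0 (fully open) to 1 (shut). In form: [dx, dy, dz, ax, ay, az, grip, dx, dy, dz, ax, ay, az, grip, ...]. A call has 1 to 10 rows; each row is the pose to reach, as a shift and turn from the pose commanded when the call began; what a row does not reach only later rows make up. A row lasts 1/8 s, in which the tool goes at most 62.5 mm and 10.7 degrees, less where a joint would pass 70% of its speed; a pose out of reach is approached as far as the arm can. A call with a gripper value outside its range is refused whole. The fingers move at their own pace and stop on an object; FORCE is the grip in N (left out, the last holds). Time passes only in rows, so rows that repeat a pose let the fingers close. It gives the time, the measured TCP pose, the force and the opening at its end, in the units of the state.
- r.sense(): the state, without advancing time (a new reading comes with each control period).
- r.get_image(name): name is "scene" or "side" or "wrist"; returns a dict with "frame" (480x640x3 uint8, blue, green, red), "range_z" (480x640 float32, mm along the optical axis (not along the pixel's ray), 0 where there is no reading), "camera_matrix" (3x3 intrinsics, pixels), "pose" (4x4, takes a point from camera to world coordinates); the wrist camera has in their place "mount" (4x4, takes a point from camera to tool coordinates, whose origin is the TCP and whose axes are the tool frame's). Camera axes: x right, y up, looking along -z (the intrinsics and any distortion apply to the point x, -y, -z); pixel columns grow to the right and rows downward; lengths in mm; the calibration is good to about 2 mm. A picture is of the moment at which its call begins: read the wrist's pose just before it.
- r.close_job(): hands the job in, once; it reports no verdict.
The state is a dict: "time": time; "joint_positions": joint angles; "joint_velocities": joint speeds; "joint_efforts": joint torques, N m; "eef_pos": TCP position; "eef_rot": TCP orientation; "wrist_force": force on the tool from outside, world axes, zero at the start; "torque": the same for the moment, N m; "width": finger opening in mm.
Only numpy, scipy, OpenCV 4.12 (cv2) and the standard library are available. Lean on these libraries where they do the work, as an engineer would, in place of code of your own. Each camera call takes 0.05 s, during which the arm holds its last target. There are 200 camera calls.

## Working session

There is one attempt and no reset: what is moved stays moved. The work goes in short steps, Python scripts to look and compute and a shell command to move; the robot and the scene stay as the last step left them, time stands still between calls to the robot, and variables do not carry over. Pictures are saved under pics/ and viewed, about 8 in all and at most 12, crops included, and the job is handed in when it is done.

```bash
ls; mkdir -p pics; python3 - <<'E'
from bench import r
import cv2,numpy as np
s=r.sense();print(s)
for n in("scene","side"):
    d=r.get_image(n);cv2.imwrite(f"pics/{n}0.png",d["frame"]);np.savez(f"{n}0.npz",**d)
    print(n,d["camera_matrix"].tolist(),np.round(d["pose"],3).tolist(),[k for k in d],(d["range_z"]>0).mean())
E
```

```text
pics
{'time': 0.0, 'joint_positions': array([-1.17203591e+00,  2.41422394e-01,  3.74378527e-03,  1.33518833e+00,
       -1.82789934e-05,  1.57079424e+00]), 'joint_velocities': array([-3.37482564e-04,  2.35213269e-03, -9.78844872e-05,  2.12675618e-03,
        6.65200370e-04, -2.05688685e-03]), 'joint_efforts': array([-5.33003258e-04, -3.72318792e+01,  2.52407205e+01,  1.69702090e-02,
        1.53970814e-05,  4.30246686e-06]), 'eef_pos': array([ 193.90202086, -460.22482944,  241.4156847 ]), 'eef_rot': array([-0.13933525, -0.69294681, -0.14076782,  0.69324947]), 'wrist_force': array([ 0.20374904,  0.34502748, -0.31142274]), 'torque': array([ 0.04053297,  0.00175177, -0.0619618 ]), 'width': 85.31277349230275}
scene [[452.54460210610233, 0.0, 317.2369262441003], [0.0, 452.54460210610233, 242.3440873192801], [0.0, 0.0, 1.0]] [[0.212, -0.767, 0.605, 1215.334], [0.977, 0.159, -0.141, -237.49], [0.012, 0.621, 0.783, 1013.947], [0.0, 0.0, 0.0, 1.0]] ['frame', 'range_z', 'camera_matrix', 'pose'] 0.99587890625
side [[603.7826606555528, 0.0, 305.49115949860476], [0.0, 603.7826606555528, 236.5514237301231], [0.0, 0.0, 1.0]] [[-0.961, 0.194, -0.197, 187.754], [-0.276, -0.705, 0.653, 928.784], [-0.012, 0.682, 0.731, 1218.402], [0.0, 0.0, 0.0, 1.0]] ['frame', 'range_z', 'camera_matrix', 'pose'] 0.9958821614583333
```

View pics/scene0.png

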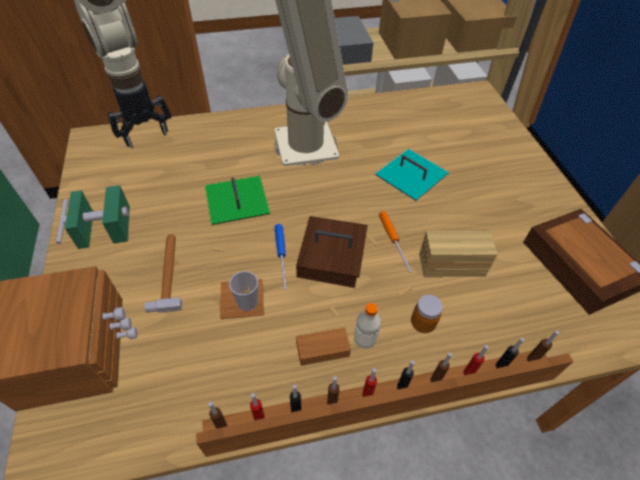

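View pics/side0.png

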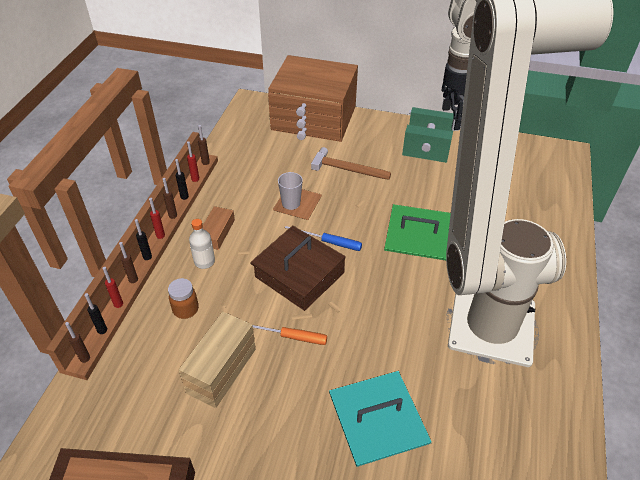

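The scene view shows the dark lidded box at (333,250), with its handle at (334,237). The tin is at (244,290) on the brown mat at (242,298), and the stack is at (457,253).

Possible mix-ups:
- **Lid:** green (237,198), turquoise (412,174) and the large dark drawer (590,260).
- **Mat:** the offcut (323,346).
- **Stack:** the brown drawer block (60,330).

My choice is the dark one at (333,250). In the side view these sit at lid (298,263), tin (290,190) and stack (218,358).

```bash
cat > h.py <<'E'
import cv2,numpy as np
from scipy.spatial.transform import Rotation as R
def world(d,T=None):
    K=d["camera_matrix"];z=d["range_z"];T=d["pose"] if T is None else T
    v,u=np.mgrid[:480,:640]
    P=np.stack([(u-K[0,2])/K[0,0]*z,-(v-K[1,2])/K[1,1]*z,-z],-1)
    W=P@T[:3,:3].T+T[:3,3]; W[z==0]=np.nan; return W
def rect(Q):
    (c,s,a)=cv2.minAreaRect(Q[:,:2].astype(np.float32)); return np.round(c,1),np.round(s,1),round(a,1)
def wristT(r):
    s=r.sense();q=s["eef_rot"];T=np.eye(4);T[:3,:3]=R.from_quat(q[[1,2,3,0]]).as_matrix();T[:3,3]=s["eef_pos"]
    d=r.get_image("wrist");return d,T@d["mount"]
E
python3 - <<'E'
from h import *
rois={"scene":dict(lid=(295,210,375,290),tin=(225,265,262,315),mat=(215,275,270,322),stack=(412,222,500,280),fa=(375,205,415,275),fb=(270,220,292,290),glue=(350,300,385,350),jar=(408,292,445,335),off=(292,325,353,365),mallet=(140,230,185,315),gr=(200,170,275,225),tq=(370,145,450,200)),
"side":dict(lid=(248,222,348,310),tin=(275,170,305,212),mat=(270,180,325,220),stack=(178,310,258,405),fa=(250,320,330,348),fb=(300,230,365,252),glue=(185,215,218,270),jar=(165,275,202,320),off=(205,205,237,250),mallet=(308,145,395,182),gr=(384,203,450,260),tq=(325,368,435,468))}
for n in rois:
    d=np.load(n+"0.npz");W=world(d);hsv=cv2.cvtColor(d["frame"],cv2.COLOR_BGR2HSV)
    print(n,"bench z",np.nanmedian(W[360:400,470:520,2]) if n=="scene" else np.nanmedian(W[420:440,260:320,2]))
    for k,(a,b,c,e) in rois[n].items():
        w=W[b:e,a:c].reshape(-1,3);h=hsv[b:e,a:c].reshape(-1,3)
        ok=np.isfinite(w[:,2]);w=w[ok];h=h[ok];z=w[:,2]
        def f(l,lo,hi,m=True):
            q=w[(z>lo)&(z<hi)&m]
            if len(q)>5: print(k,l,len(q),"z",np.round(np.percentile(q[:,2],[5,50,95]),1),*rect(q),"xr",np.round([q[:,0].min(),q[:,0].max(),q[:,1].min(),q[:,1].max()]))
        if k=="lid": f("slab",55,72);f("bar",92,130)
        elif k=="tin": f("rim",90,110)
        elif k=="mat": f("mat",3.5,10,h[:,1]>140); 
        elif k=="stack": f("top",96,112)
        else: f("all",9,200)
E
```

```text
scene bench z 54.774405671105
lid slab 3104 z [59.9 63.3 66.4] [496.  -26.7] [166.4 180.6] 66.9 xr [ 384.  609. -136.   82.]
lid bar 162 z [ 95.5 106.4 109.9] [496.3 -26.2] [98.8 12.9] 67.7 xr [477. 518. -72.  19.]
tin rim 148 z [90.5 94.7 98. ] [ 590.9 -272.1] [65.4 70.8] 85.9 xr [ 556.  626. -306. -239.]
mat mat 660 z [3.8 5.9 8.7] [ 576.3 -286.3] [109.3 110.2] 84.1 xr [ 517.  635. -345. -227.]
stack top 1626 z [ 97.6 100.8 103.8] [585.7 292.1] [173.2  83.4] 78.3 xr [531. 641. 201. 385.]
fa all 354 z [11.5 20.1 26. ] [481.4 161.4] [223.8  26.1] 3.6 xr [370. 593. 144. 173.]
fb all 361 z [12.7 21.4 27.2] [ 470. -163.] [ 25.3 219.2] 85.9 xr [ 361.  579. -175. -144.]
glue all 876 z [ 21.3  95.  149.5] [767.5 -13.7] [56.4 73.2] 60.4 xr [727. 786. -54.  23.]
jar all 886 z [15.5 75.2 86.5] [739.4 150. ] [62.3 61.3] 18.0 xr [706. 769. 119. 181.]
off all 1473 z [17.6 39.  42.2] [ 758.8 -111.6] [121.   63.1] 89.7 xr [ 727.  791. -172.  -51.]
mallet all 1028 z [13.3 23.4 28. ] [ 457.2 -468.3] [ 87.5 241.5] 83.3 xr [ 337.  581. -526. -437.]
gr all 1083 z [ 9.1 10.4 51.5] [ 222.2 -261.6] [168.2
[... 669 characters left out ...]
.8] [178.6  79.7] 23.1 xr [374. 553. 143. 239.]
fb all 812 z [ 12.9  59.8 105.6] [ 433.8 -120.2] [163.2 148.7] 16.4 xr [ 359.  529. -194.  -26.]
glue all 1180 z [ 18.7  59.  147.1] [758.7 -53.5] [ 57.6 171.9] 9.9 xr [ 719.  790. -140.   31.]
jar all 914 z [16.  66.4 88.1] [734.7 157.3] [63.9 66.2] 17.9 xr [701. 766. 124. 191.]
off all 894 z [15.5 39.7 95. ] [756.3 -93.4] [ 64.4 225.6] 1.6 xr [ 721.  789. -205.   19.]
mallet all 730 z [10.8 21.5 28.6] [ 460.8 -501.3] [242.5 134.8] 3.1 xr [ 337.  579. -572. -428.]
gr all 1209 z [ 9.2 11.1 51.4] [ 221.6 -255.7] [162.8 179. ] 2.4 xr [ 137.  304. -348. -165.]
tq all 2718 z [ 9.2 10.8 51.5] [218.5 311. ] [166.3 177.3] 33.4 xr [102. 335. 198. 429.]
```

```bash
cat >> h.py <<'E'
def fr(yaw_jaw=None,app=(0,0,-1),jaw=None):
    x=np.array(app,float);x/=np.linalg.norm(x)
    y=np.array(jaw,float) if jaw is not None else np.array([np.cos(yaw_jaw),np.sin(yaw_jaw),0])
    y-=x*(x@y);y/=np.linalg.norm(y);return np.stack([x,y,np.cross(x,y)],1)
def cur(r):
    s=r.sense();q=s["eef_rot"];return s,R.from_quat(q[[1,2,3,0]]).as_matrix(),s["eef_pos"]
def model(j): return (R.from_euler('z',j[0])*R.from_euler('y',j[1]+j[2]+j[3])*R.from_euler('z',j[4])*R.from_euler('x',j[5])).as_matrix()
def delta(r,p,M):
    s,C,c=cur(r);rv=R.from_matrix(M@C.T).as_rotvec()
    print("shift",np.round(np.array(p)-c,1),"rotvec",np.round(rv,3),"deg",round(np.degrees(np.linalg.norm(rv)),1))
E
python3 - <<'E'
from bench import r
from h import *
s,C,c=cur(r);print(np.round(C,3),"\n",np.round(model(s["joint_positions"]),3))
a=np.radians(-22.8)
for k in(0,np.pi): delta(r,(496.5,-25,200),fr(a+k))
im=np.load("scene0.npz")["frame"][200:340,190:520];cv2.imwrite("pics/crop.png",cv2.resize(im,None,fx=2.4,fy=2.4,interpolation=2))
E
```

```text
[[-0.001  0.388 -0.922]
 [ 0.002 -0.922 -0.388]
 [-1.    -0.002  0.   ]] 
 [[-0.004  0.388 -0.922]
 [ 0.009 -0.921 -0.388]
 [-1.    -0.01   0.   ]]
shift [302.5 435.3 -41.5] rotvec [-0.001 -0.001  0.774] deg 44.3
shift [302.5 435.3 -41.5] rotvec [-2.000e-03  2.000e-03 -2.368e+00] deg 135.7
```

View pics/crop.png

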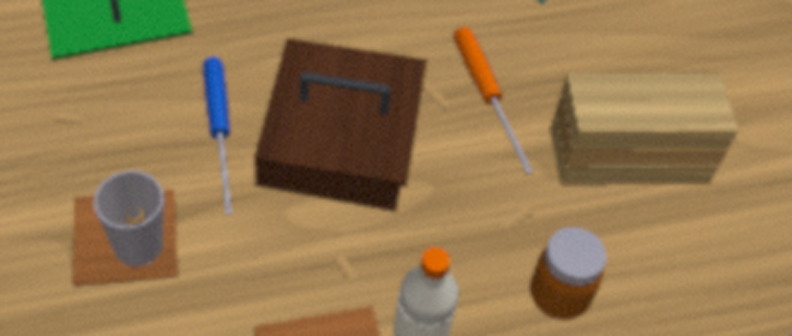

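The crop shows the dark lid with its bar at (345,83), the tin with knobs inside at (130,215), and the stack at (645,130). All three match their descriptions. I'm moving now.

```bash
python3 -m pendant '[60,87,0,0,0,0.15,0,120,174,0,0,0,0.3,0,180,260,-10,0,0,0.46,0,240,347,-20,0,0,0.62,0,303,436,-41,0,0,0.774,0,303,436,-41,0,0,0.774,0,303,436,-41,0,0,0.774,0,303,436,-41,0,0,0.774,0,303,436,-41,0,0,0.774,0]' 80; python3 - <<'E'
from bench import r
from h import *
d,T=wristT(r);W=world(d,T);cv2.imwrite("pics/w1.png",d["frame"])
z=W[...,2];m=(z>95)&(z<125)
for l,lo,hi in(("bar",97,125),("slab",55,75)):
    q=W[(z>lo)&(z<hi)];
    if len(q)>9: print(l,len(q),np.median(q[:,2]),np.percentile(q[:,2],[5,95]),*rect(q))
s,C,c=cur(r)
delta(r,(497,-24,97),fr(np.radians(-22.8)));print(s["time"],c,s["joint_positions"])
E
```

```text
time: 1.23
eef_pos: [498.0, -22.0, 200.3]
eef_rot: [-0.392, -0.588, -0.393, 0.589]
wrist_force: [-0.0, -1.5, 0.1]
width: 85.3
bar 2332 108.9872998883232 [105.90818481 110.50567562] [ 521.8 -116.3] [ 65.7 271.1] 15.5
slab 51112 64.89162234985082 [63.59781895 66.2268528 ] [543. -78.] [367.5 313.3] 64.4
shift [  -2.6   -4.2 -102.8] rotvec [-0.003  0.    -0.005] deg 0.3
1.275 [499.62882833 -19.80737694 199.81073227] [-0.04118935  0.26348153 -0.07727537  1.23010281  0.0026769   1.92223175]
```

View pics/w1.png

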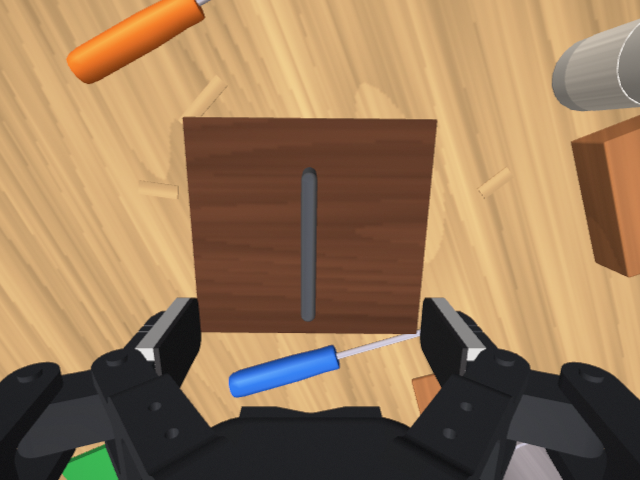

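The wrist view shows the lid square in view, with the bar at column 309 from row 170 to 320. I'll refine the bar's position from just that part of the image.

```bash
python3 - <<'E'
from bench import r
from h import *
d,T=wristT(r);W=world(d,T)
def f(l,a,b,c,e,lo,hi):
    w=W[b:e,a:c].reshape(-1,3);q=w[(w[:,2]>lo)&(w[:,2]<hi)];print(l,len(q),np.median(q[:,2]),*rect(q))
f("bar",280,150,340,335,97,125);f("slab",180,110,440,295,55,75)
s,C,c=cur(r);print(c);delta(r,(497,-24,97),fr(np.radians(-22.8)))
E
```

```text
bar 2295 109.00487511267369 [496.5 -23.9] [99.   9.9] 67.2
slab 39228 64.86718897221093 [503.3  -7.8] [129.8 176.3] 66.9
[498.2166535  -21.8645147  200.03547068]
shift [  -1.2   -2.1 -103. ] rotvec [-0.001 -0.001 -0.005] deg 0.3
```

```bash
python3 -m pendant '[-2,-2,-50,0,0,0,0,-2,-2,-90,0,0,0,0,-2,-2,-103,0,0,0,0,-2,-2,-103,0,0,0,0,-2,-2,-103,0,0,0,1,-2,-2,-103,0,0,0,1,-2,-2,-103,0,0,0,1,-2,-2,-103,0,0,0,1,-2,-2,-103,0,0,0,1,-2,-2,-103,0,0,0,1]' 100; python3 -m pendant '[0,0,10,0,0,0,1,0,0,40,0,0,0,1,0,0,90,0,0,0,1,0,0,130,0,0,0,1,0,0,130,0,0,0,1]'
python3 - <<'E'
from bench import r
from h import *
s,C,c=cur(r);a=np.radians(-22.8)
xs=np.array([np.cos(np.radians(-11.8)),np.sin(np.radians(-11.8)),0]);n=-xs;up=np.array([0,0,1.])
F=np.array([585.5,293,0])-40*xs
th=np.radians(65);zl=n*np.sin(th)+up*np.cos(th);xl=xs*np.cos(th)+up*np.sin(th)
# grasp point actual in lid frame: TCP is 8 ahead of bar centre along -zl (lid z of TCP=41)
for d,h in((75,60),(52,4)):
    p=F+n*d+up*h+xl*88+zl*41
    print("foot",F+n*d,"tcp",np.round(p,1)); delta(r,p,fr(app=-zl,jaw=xl))
print(s["width"],s["wrist_force"],c)
E
```

```text
time: 2.58
eef_pos: [495.4, -26.7, 98.9]
eef_rot: [0.391, 0.589, 0.391, -0.589]
wrist_force: [-1.4, -0.4, 4.9]
width: 6.6
time: 3.2
eef_pos: [497.3, -26.9, 231.9]
eef_rot: [0.393, 0.591, 0.39, -0.587]
wrist_force: [0.4, -0.2, -2.8]
width: 6.7
foot [472.93025029 316.51704596   0.        ] tcp [473.  316.5 157.1]
shift [-24.4 343.4 -74.8] rotvec [-0.338 -1.077  0.17 ] deg 65.4
foot [495.44420023 311.81363677   0.        ] tcp [495.5 311.8 101.1]
shift [  -1.9  338.7 -130.8] rotvec [-0.338 -1.077  0.17 ] deg 65.4
6.653068556565181 [ 0.43876764 -0.18531784 -2.78706339] [497.33535516 -26.88502368 231.90111036]
```

```bash
python3 - <<'E'
from bench import r
from h import *
d,T=wristT(r);W=world(d,T);C=(np.linalg.inv(T)@np.r_[0,0,0,1])
z=W[...,2];
w=W[100:300,180:440].reshape(-1,3)
print(np.histogram(w[:,2],bins=[0,60,100,160,180,185,190,195,200,205,210,230,240,250,260]))
q=w[(w[:,2]>165)&(w[:,2]<215)];print(len(q),rect(q));A=np.c_[q[:,:2],np.ones(len(q))];print(np.linalg.lstsq(A,q[:,2],rcond=None)[0])
cv2.imwrite("pics/w2.png",cv2.resize(d["frame"],None,fx=.7,fy=.7))
E
```

```text
(array([    0,     0,     0,     0,     0,     0,     0, 47809,    50,
          28,   287,   772,  2824,     0]), array([  0,  60, 100, 160, 180, 185, 190, 195, 200, 205, 210, 230, 240,
       250, 260]))
47919 (array([511.9,   7.1]), array([ 92.5, 126.8]), 67.2)
[ 5.01032147e-03 -4.87307560e-04  1.95312120e+02]
```

View pics/w2.png

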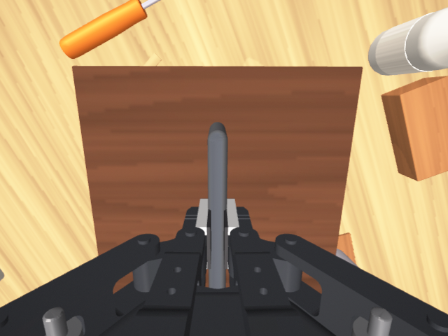

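The wrist view shows the lid level in the gripper, with the bar clamped at (218,210). I'm carrying it to the stack and tilting it.

```bash
python3 -m pendant '[-8,45,10,-0.05,-0.15,0.02,1,-16,90,10,-0.09,-0.3,0.05,1,-24,135,10,-0.14,-0.45,0.07,1,-28,180,10,-0.19,-0.6,0.09,1,-28,225,10,-0.23,-0.75,0.12,1,-28,270,10,-0.28,-0.9,0.14,1,-26,310,0,-0.338,-1.077,0.17,1,-24,343,-20,-0.338,-1.077,0.17,1,-24,343,-60,-0.338,-1.077,0.17,1,-24,343,-60,-0.338,-1.077,0.17,1]'
python3 -m pendant '[0,0,0,0,0,0,1,0,0,0,0,0,0,1]'
cat > lidchk.py <<'E'
from bench import r
from h import *
for n in("scene","side"):
    d=r.get_image(n);W=world(d);hsv=cv2.cvtColor(d["frame"],cv2.COLOR_BGR2HSV);np.savez(n+"1.npz",**d)
    m=(hsv[...,2]<110)&(hsv[...,1]>90)&(W[...,0]>350)&(W[...,0]<600)&(W[...,1]>190)&(W[...,1]<420)&(W[...,2]>-5)&(W[...,2]<300)
    w=W[m];print(n,m.sum())
    if m.sum()<50: continue
    c=np.median(w,0);w=w[np.linalg.norm(w-c,axis=1)<150]
    for _ in range(4):
        c=w.mean(0);v=np.linalg.svd(w-c,full_matrices=False)[2][2];v*=np.sign(v[2]);w=w[abs((w-c)@v)<6]
    print(n,len(w),"n",np.round(v,3),"tilt",np.degrees(np.arccos(v[2])).round(1),"yaw",np.degrees(np.arctan2(-v[1],-v[0])).round(1),"z",np.percentile(w[:,2],[1,99]).round(1),"low pt",w[w[:,2]<np.percentile(w[:,2],3)].mean(0).round(1),"hi",w[w[:,2]>np.percentile(w[:,2],97)].mean(0).round(1))
s,C,c=cur(r);print(s["time"],c.round(1),s["wrist_force"].round(2),s["width"],s["joint_positions"].round(2))
E
python3 - <<'E'
exec(open("lidchk.py").read())
cv2.imwrite("pics/s1.png",np.load("scene1.npz")["frame"][130:370,250:570])
xs=np.array([np.cos(np.radians(-11.8)),np.sin(np.radians(-11.8)),0]);n=-xs;up=np.array([0,0,1.])
F=np.array([585.5,293,0])-40*xs
th=np.radians(65);zl=n*np.sin(th)+up*np.cos(th);xl=xs*np.cos(th)+up*np.sin(th)
for d_,h in((75,60),(52,4)): delta(r,F+n*d_+up*h+xl*88+zl*43,fr(app=-zl,jaw=xl))
E
```

```text
time: 4.5
eef_pos: [469.0, 313.6, 162.7]
eef_rot: [0.674, 0.697, 0.085, -0.229]
wrist_force: [-0.6, -0.7, -2.0]
width: 6.7
time: 4.75
eef_pos: [471.7, 316.2, 170.0]
eef_rot: [0.669, 0.703, 0.082, -0.226]
wrist_force: [0.1, -0.5, -2.1]
width: 6.4
scene 1714
scene 391 n [-0.898  0.143  0.415] tilt 65.5 yaw -9.1 z [ 73.3 232. ] low pt [485.2 373.7  74.5] hi [540.8 279.5 231.7]
side 4381
side 4168 n [-0.874  0.187  0.448] tilt 63.4 yaw -12.1 z [ 78.3 233.4] low pt [472.9 344.   79.1] hi [544.6 312.1 233.1]
4.85 [471.7 316.4 170.1] [ 0.12  1.   -1.6 ] 6.638139809112321 [ 1.05  0.33 -0.69 -0.02 -1.03  2.5 ]
shift [ -0.5   0.5 -12.2] rotvec [-0.003 -0.006  0.003] deg 0.4
shift [ 22.   -4.2 -68.2] rotvec [-0.003 -0.006  0.003] deg 0.4
```

View pics/s1.png

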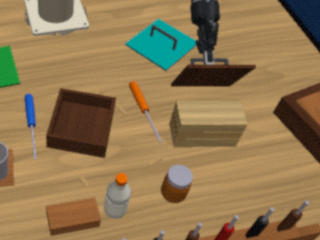

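The picture shows the tilted lid in front of the stack at (213,75), with the handle towards the robot and the box open at (83,122). Next I lower it and push it in.

```bash
python3 -m pendant '[10,-2,-30,0,0,0,1,18,-4,-55,0,0,0,1,20,-4,-65,0,0,0,1,20,-4,-68,0,0,0,1,20,-4,-68,0,0,0,1]'; python3 -m pendant '[0,0,-3,0,0,0,1,0,0,-3,0,0,0,1]';python3 - <<'E'
exec(open("lidchk.py").read())
E
```

```text
time: 5.48
eef_pos: [491.3, 312.7, 101.1]
eef_rot: [0.67, 0.702, 0.083, -0.226]
wrist_force: [0.1, -0.1, -1.2]
width: 6.4
time: 5.72
eef_pos: [491.5, 313.0, 98.4]
eef_rot: [0.67, 0.703, 0.083, -0.226]
wrist_force: [0.6, 0.7, 1.2]
width: 6.2
scene 1014
scene 179 n [-0.981 -0.04   0.19 ] tilt 79.1 yaw 2.4 z [ 10.5 160.7] low pt [537.  215.3  13.5] hi [560.1 269.6 160.8]
side 3951
side 3856 n [-0.876  0.187  0.445] tilt 63.6 yaw -12.1 z [  6.  162.1] low pt [494.2 345.1   7.4] hi [563.  301.8 161.7]
5.825 [491.5 313.   98.4] [-1.17  1.32  2.32] 6.27715061429753 [ 1.01  0.51 -0.73 -0.3  -1.01  2.43]
```

```bash
python3 -m pendant '[2,0,0,0,0,0,1,4,-1,0,0,0,0,1,4,-1,0,0,0,0,1]'; python3 -m pendant '[2,0,0,0,0,0,1,4,-1,0,0,0,0,1,4,-1,0,0,0,0,1]'
```

```text
time: 6.2
eef_pos: [494.7, 312.2, 98.3]
eef_rot: [0.67, 0.702, 0.083, -0.225]
wrist_force: [-11.9, 2.8, 8.3]
width: 6.7
time: 6.58
eef_pos: [495.1, 312.1, 98.2]
eef_rot: [0.672, 0.701, 0.086, -0.224]
wrist_force: [-47.3, 6.8, 22.6]
width: 6.5
```

```bash
python3 -m pendant '[-2,0.5,0,0,0,0,1,-4,1,0,0,0,0,1,-4,1,0,0,0,0,1]'; python3 -m pendant '[0,0,0,0,0,0,0.8,0,0,0,0,0,0,0.8,0,0,0,0,0,0,0.6,0,0,0,0,0,0,0.5,0,0,0,0,0,0,0.5,0,0,0,0,0,0,0.5]';python3 - <<'E'
exec(open("lidchk.py").read());print((C[:,0]*-60).round(1))
E
```

```text
time: 6.95
eef_pos: [494.7, 312.2, 98.4]
eef_rot: [0.67, 0.702, 0.083, -0.225]
wrist_force: [-12.0, 1.8, 8.8]
width: 6.5
time: 7.7
eef_pos: [495.2, 311.2, 97.3]
eef_rot: [0.67, 0.702, 0.083, -0.227]
wrist_force: [-0.0, -0.1, -0.6]
width: 42.8
scene 874
scene 178 n [-0.987  0.02   0.159] tilt 80.9 yaw -1.2 z [ 11.  159.3] low pt [542.1 214.   12.9] hi [564.3 273.6 159.5]
side 3893
side 3790 n [-0.863  0.18   0.472] tilt 61.8 yaw -11.8 z [  6.1 160. ] low pt [494.7 345.2   7.5] hi [567.8 303.7 159.8]
7.8 [495.1 311.2  97.3] [-0.79 -0.48  0.47] 42.65169604988463 [ 1.    0.51 -0.73 -0.31 -1.    2.41]
[-53.   11.2  25.8]
```

```bash
python3 -m pendant '[-18,4,9,0,0,0,0.5,-36,8,18,0,0,0,0.5,-62,13,30,0,0,0,0.5,-80,10,80,0,0,0,0.5,-80,0,140,0,0,0,0.5,-80,0,140,0,0,0,0.5,-80,0,140,0,0,0,0.5]' 50;python3 - <<'E'
exec(open("lidchk.py").read())
ph=np.radians(17);a=np.array([np.cos(ph),0,-np.sin(ph)]);g=np.array([592,-270.5,61.])
M=fr(app=a,jaw=(0,1,0));delta(r,g-100*a,M);delta(r,g+9*a,M)
for k in(.33,.66): print(k, (R.from_rotvec(k*R.from_matrix(M@C.T).as_rotvec())).as_rotvec())
E
```

```text
time: 8.68
eef_pos: [415.0, 311.1, 237.2]
eef_rot: [0.67, 0.702, 0.083, -0.226]
wrist_force: [-0.0, -0.3, -0.0]
width: 42.8
scene 781
scene 252 n [-0.99   0.092  0.111] tilt 83.6 yaw -5.3 z [ 15.6 158.9] low pt [545.6 213.6  19.8] hi [566.6 281.2 158.9]
side 4463
side 4349 n [-0.863  0.178  0.472] tilt 61.8 yaw -11.6 z [  6. 160.] low pt [488.5 317.1   6.7] hi [567.5 302.8 159.7]
8.775 [414.9 310.5 235.7] [0.9  0.6  0.22] 42.81034193457659 [ 1.17  0.16 -0.63  0.4  -1.09  2.71]
shift [  81.5 -581.  -145.5] rotvec [-1.483  0.038  0.738] deg 94.9
shift [ 185.7 -581.  -177.4] rotvec [-1.483  0.038  0.738] deg 94.9
0.33 [-0.4892915   0.01258461  0.24353067]
0.66 [-0.97858301  0.02516921  0.48706134]
```

```bash
python3 -m pendant '[6,-45,0,-0.148,0.004,0.074,0.4,12,-95,0,-0.297,0.008,0.148,0.2,18,-145,0,-0.445,0.011,0.221,0,24,-200,0,-0.593,0.015,0.295,0,30,-255,0,-0.742,0.019,0.369,0,36,-310,0,-0.89,0.023,0.443,0,42,-365,0,-1.038,0.027,0.517,0,50,-420,0,-1.186,0.03,0.59,0,58,-475,0,-1.335,0.034,0.664,0,65,-530,-20,-1.483,0.038,0.738,0]';
python3 -m pendant '[8,-25,-20,0,0,0,0,16,-51,-50,0,0,0,0,16,-51,-90,0,0,0,0,16,-51,-90,0,0,0,0,16,-51,-90,0,0,0,0,16,-51,-90,0,0,0,0]'
python3 - <<'E'
from bench import r
from h import *
d,T=wristT(r);W=world(d,T);cv2.imwrite("pics/w3.png",d["frame"])
s,C,c=cur(r)
w=W[:,150:490].reshape(-1,3);q=w[(w[:,2]>90)&(w[:,2]<100)&(w[:,0]>540)&(w[:,0]<650)&(abs(w[:,1]+270)<60)]
if len(q)>9: print("rim",len(q),cv2.minEnclosingCircle(q[:,:2].astype(np.float32)),np.percentile(q[:,2],99))
ph=np.radians(17);a=np.array([np.cos(ph),0,-np.sin(ph)]);g=np.array([592,-270.5,61.])
M=fr(app=a,jaw=(0,1,0));delta(r,g-100*a,M);delta(r,g+9*a,M);print(c,s["width"],s["joint_positions"].round(2))
E
```

```text
time: 10.02
eef_pos: [505.8, -115.4, 284.5]
eef_rot: [0.979, 0.101, 0.172, -0.036]
wrist_force: [2.1, 0.9, -0.4]
width: 85.5
time: 10.78
eef_pos: [534.4, -172.9, 203.5]
eef_rot: [0.978, 0.103, 0.179, -0.033]
wrist_force: [0.4, -0.4, 0.2]
width: 85.4
rim 875 ((598.0853271484375, -256.69976806640625), 30.94306755065918) 97.245409521768
shift [ -38.1  -97.5 -113.5] rotvec [-0.194 -0.064  0.096] deg 13.0
shift [  66.1  -97.5 -145.4] rotvec [-0.194 -0.064  0.096] deg 13.0
[ 534.47773198 -172.98981236  203.78193018] 85.50189855817405 [-0.56  0.21 -1.09 -0.88  0.49 -0.  ]
```

View pics/w3.png

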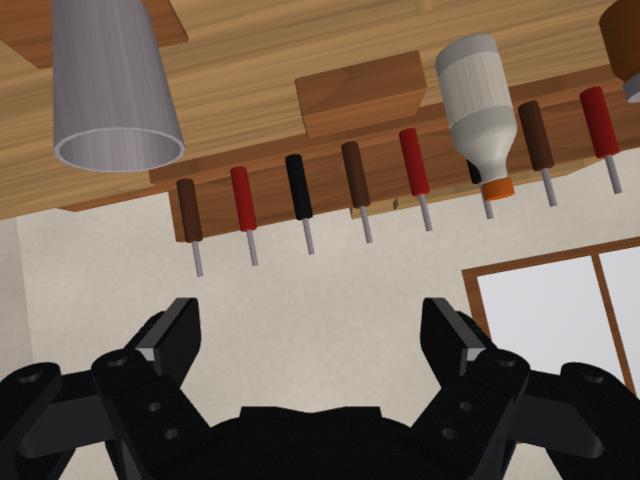

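The wrist view shows the tin at (118,100), with the camera on the underside of the gripper. Joint 3 hit its limit (-1.09), which explains the incomplete move. I'll fit the arm geometry from the readings so far, so I can check poses for reach.

```bash
cat > fk.py <<'E'
from h import *
from scipy.optimize import least_squares
D=[([-1.172,.2414,.0037,1.3352,0,1.5708],[193.9,-460.2,241.4]),([-.0412,.2635,-.0773,1.2301,.0027,1.922],[499.3,-20.5,200]),
([1.05,.33,-.69,-.02,-1.03,2.5],[471.7,316.4,170.1]),([1.01,.51,-.73,-.3,-1.01,2.43],[491.5,313,98.4]),([1.0,.51,-.73,-.31,-1.0,2.41],[495.1,311.2,97.3]),
([1.17,.16,-.63,.4,-1.09,2.71],[414.9,310.5,235.7]),([-.56,.21,-1.09,-.88,.49,0],[534.5,-173,203.8])]
def rot(j): return (R.from_euler('z',j[0])*R.from_euler('y',j[1]-j[2]+j[3])*R.from_euler('z',j[4])*R.from_euler('x',j[5])).as_matrix()
def fk(j,p):
    o,h,a,al,b,be,L1,L2=p;q=j[1]-j[2]
    r=o+a*np.sin(j[1]+al)+b*np.cos(q+be)+L1*np.cos(q+j[3]);z=h+a*np.cos(j[1]+al)-b*np.sin(q+be)-L1*np.sin(q+j[3])
    M=rot(j);return np.array([r*np.cos(j[0]),r*np.sin(j[0]),z])+L2*M[:,0]
P0=np.array([0,130,300,.1,300,0,70,170.])
f=least_squares(lambda p:np.r_[np.concatenate([(fk(j,p)-x) for j,x in D])/2,(p-P0)/200*np.array([1,1,1,100,1,100,1,1])*.3],P0);P=f.x
LO=np.array([-2.72,-1.05,-1.09,-1.99,-1.42,-3.14]);HI=np.array([2.72,1.87,1.28,2.15,1.44,3.14])
def ik(p,M,seed):
    best=None
    for s in ([seed]+[np.clip(np.array(seed)+np.random.default_rng(k).normal(0,.6,6),LO+.01,HI-.01) for k in range(8)]):
        g=least_squares(lambda j:np.r_[(fk(j,P)-p)/10,(rot(j)-M).ravel()*10],np.clip(s,LO+.01,HI-.01),bounds=(LO,HI))
        if best is None or g.cost<best.cost-1e-3: best=g
    return best.x.round(2),round(best.cost,3)
E
python3 - <<'E'
from fk import *
from bench import r
print(P.round(3),[np.round(fk(j,P)-x,1).tolist() for j,x in D])
for j,x in D[-1:]: print(rot(j).round(2))
print("mount",r.get_image("wrist")["mount"].round(2).tolist())
seed=[-.45,.6,-.7,-1,.4,0]
for ph in(15,20,25):
  for hd in(-25,0,25,50):
    a=np.array([np.cos(np.radians(ph))*np.cos(np.radians(hd)),np.cos(np.radians(ph))*np.sin(np.radians(hd)),-np.sin(np.radians(ph))])
    for sg in(1,-1):
        M=fr(app=a,jaw=(-sg*np.sin(np.radians(hd)),sg*np.cos(np.radians(hd)),0));g=np.array([592,-270.5,61])
        print(ph,hd,sg,"grasp",*ik(g+9*a,M,seed),"pre",*ik(g-90*a,M,seed))
E
```

```text
[ 2.03200e+00  2.48025e+02  4.89537e+02 -2.00000e-03  3.91723e+02
 -1.80000e-02  1.02393e+02  2.94294e+02] [[0.0, 0.0, 0.1], [0.1, 0.7, -0.0], [-0.3, -1.6, -2.3], [-0.4, 0.3, 0.2], [-0.3, 1.0, 0.8], [0.2, 0.3, 1.1], [0.8, 0.8, 0.1]]
[[ 0.93  0.1   0.35]
 [-0.03  0.98 -0.22]
 [-0.36  0.19  0.91]]
mount [[-0.0, 0.27, -0.96, -131.53], [1.0, -0.0, -0.0, 0.58], [-0.0, -0.96, -0.27, -67.88], [0.0, 0.0, 0.0, 1.0]]
15 -25 1 grasp [-0.42  0.95 -0.96 -1.65 -0.01  0.  ] 0.0 pre [-0.4   0.54 -1.09 -1.13 -0.04  0.02] 7.808
15 -25 -1 grasp [-0.42  0.95 -0.96 -1.65 -0.01 -3.14] 0.0 pre [-0.4   0.54 -1.09 -1.13 -0.04 -3.12] 7.808
15 0 1 grasp [-0.71  0.89 -0.86 -1.41  0.68 -0.22] 0.0 pre [-0.89  0.84 -1.04 -1.47  0.85 -0.31] 0.0
15 0 -1 grasp [-0.71  0.89 -0.86 -1.41  0.68  2.92] 0.0 pre [-0.89  0.84 -1.04 -1.47  0.85  2.83] 0.0
15 25 1 grasp [-0.85  0.81 -0.56 -0.61  1.18 -0.72] 0.0 pre [-1.03  0.71 -0.51 -0.01  1.29 -1.19] 0.0
15 25 -1 grasp [-0.85  0.81 -0.56 -0.61  1.18  2.42] 0.0 pre [-1.03  0.71 -0.51 -0.01  1.29  1.95] 0.0
15 50 1 grasp [-0.86  1.02  0.19  1.28  1.26 -2.13] 0.0 pre [-1.    1.
[... 1082 characters left out ...]
0.42  0.72 -0.93 -1.22 -0.01 -3.14] 0.0 pre [-0.42  0.44 -1.09 -1.01 -0.02 -3.13] 1.014
25 0 1 grasp [-0.68  0.69 -0.82 -0.98  0.61 -0.33] 0.0 pre [-0.84  0.53 -0.98 -0.89  0.74 -0.44] 0.0
25 0 -1 grasp [-0.68  0.69 -0.82 -0.98  0.61  2.81] 0.0 pre [-0.84  0.53 -0.98 -0.89  0.74  2.7 ] 0.0
25 25 1 grasp [-0.82  0.69 -0.5  -0.21  1.04 -0.91] 0.0 pre [-0.99  0.58 -0.47  0.21  1.11 -1.23] 0.0
25 25 -1 grasp [-0.82  0.69 -0.5  -0.21  1.04  2.23] 0.0 pre [-0.99  0.58 -0.47  0.21  1.11  1.91] 0.0
25 50 1 grasp [-0.83  0.89  0.1   1.05  1.12 -1.88] 0.0 pre [-0.97  0.91  0.25  1.43  1.06 -2.15] 0.0
25 50 -1 grasp [-0.83  0.89  0.1   1.05  1.12  1.26] 0.0 pre [-0.97  0.91  0.25  1.43  1.06  0.99] 0.0
```

```bash
cat >> fk.py <<'E'
def fp(hd,ph,ro):
    h,p,q=np.radians([hd,ph,ro]);a=np.array([np.cos(p)*np.cos(h),np.cos(p)*np.sin(h),-np.sin(p)])
    M=fr(app=a,jaw=(np.sin(h),-np.cos(h),0));return R.from_rotvec(q*a).as_matrix()@M
MG=fp(25,20,0);tz=MG.T@np.array([0,0,1.])
def pour(hd,ph,ro,mouth):
    M=fp(hd,ph,ro);ax=M@tz;tcp=np.array(mouth)-35*ax+9*M[:,0];return tcp,M,np.degrees(np.arccos(ax[2])),ax
E
python3 - <<'E'
from fk import *
seed=[-.6,.6,-.5,-.2,1,1]
for hd in(10,25,40,55):
  for ph in(0,10,20):
    o=[]
    for ro in(0,-60,-100,-150):
        t,M,ti,ax=pour(hd,ph,ro,(496,-30,200 if ro>-90 else 112));j,c=ik(t,M,seed);o.append((round(ti),c,j.tolist(),t.round().tolist()))
    print(hd,ph,*o,sep="\n   ")
E
```

```text
10
   0
   (20, np.float64(13.068), [-0.57, 0.96, -1.09, -1.99, 1.06, 3.09], [517.0, -26.0, 167.0])
   (62, np.float64(9.132), [-0.61, 0.92, -1.09, -1.99, 1.05, 2.07], [522.0, -54.0, 184.0])
   (99, np.float64(7.033), [-0.6, 1.06, -1.09, -1.99, 0.99, 1.27], [522.0, -58.0, 118.0])
   (144, np.float64(9.692), [-0.59, 1.01, -1.09, -1.99, 1.03, 0.43], [520.0, -43.0, 140.0])
10
   10
   (10, np.float64(10.49), [-0.48, 0.28, -1.09, -0.79, 0.8, 2.77], [511.0, -27.0, 164.0])
   (59, np.float64(6.62), [-0.54, 0.29, -1.09, -0.87, 0.82, 1.75], [518.0, -55.0, 180.0])
   (96, np.float64(6.583), [-0.59, 1.07, -1.09, -1.99, 0.97, 1.28], [523.0, -58.0, 114.0])
   (138, np.float64(8.727), [-0.53, 0.52, -1.09, -1.09, 0.87, 0.17], [524.0, -42.0, 136.0])fk.py:25: RuntimeWarning: invalid value encountered in arccos
  M=fp(hd,ph,ro);ax=M@tz;tcp=np.array(mouth)-35*ax+9*M[:,0];return tcp,M,np.degrees(np.arccos(ax[2])),ax
Traceback (most recent call last):
ValueError: cannot convert float NaN to integer
```

```bash
sed -i 's/np.arccos(ax\[2\])/np.arccos(np.clip(ax[2],-1,1))/' fk.py; python3 - <<'E'
from fk import *
seed=[-.6,.6,-.5,-.2,1,1]
for hd in(25,40,55,70):
  for ph in(5,20):
    o=[]
    for ro in(0,-100,-145):
        t,M,ti,ax=pour(hd,ph,ro,(496,-30,200 if ro>-90 else 112));j,c=ik(t,M,seed);o.append(f"{ti:.0f} {c} {j.tolist()} {t.round().tolist()}")
    print(hd,ph,*o,sep="\n   ")
E
```

```text
25
   5
   15 2.58 [-0.6, 0.97, -1.09, -1.99, 1.17, 3.09] [512.0, -22.0, 165.0]
   98 0.034 [-0.59, 1.06, -1.09, -1.99, 1.04, 1.26] [529.0, -50.0, 116.0]
   137 0.566 [-0.59, 1.02, -1.09, -1.99, 1.08, 0.51] [525.0, -37.0, 137.0]
25
   20
   0 0.278 [-0.53, 0.3, -1.09, -0.74, 0.9, 2.63] [504.0, -26.0, 162.0]
   92 0.0 [-0.54, 0.58, -1.09, -1.09, 0.89, 0.93] [529.0, -50.0, 110.0]
   127 0.015 [-0.5, 0.5, -1.09, -1.02, 0.87, 0.16] [530.0, -35.0, 130.0]
40
   5
   15 0.0 [-0.63, 0.74, -1.04, -1.44, 1.31, 2.81] [510.0, -18.0, 165.0]
   98 0.0 [-0.64, 0.89, -0.94, -1.46, 1.32, 1.04] [533.0, -41.0, 116.0]
   137 0.0 [-0.63, 0.83, -0.98, -1.47, 1.31, 0.28] [526.0, -30.0, 137.0]
40
   20
   0 0.0 [-0.61, 0.32, -0.91, -0.28, 1.14, 2.24] [502.0, -25.0, 162.0]
   92 0.0 [-0.6, 0.51, -0.85, -0.44, 1.13, 0.52] [533.0, -41.0, 110.0]
   127 0.0 [-0.57, 0.45, -0.88, -0.45, 1.11, -0.22] [530.0, -26.0, 130.0]
55
   5
   15 0.139 [-0.65, 0.63, -0.49, 0.83, 1.44, 1.19] [506.0, -15.0, 165.0]
   98 0.163 [-0.64, 0.74, -0.44, 0.66, 1.44, -0.45] [535.0, -31.0, 116.0]
   137 0.17 [-0.63, 0.68, -0.49, 0.64, 1.44, -1.19] [525.0, -22.0, 137.0]
55
   20
   0 0.0 [-0.63, 0.44, -0.56, 0.62, 1.22, 1.51] [501.0, -23.0, 162.0]
   92 0.0 [-0.6, 0.58, -0.52, 0.44, 1.22, -0.14] [535.0, -31.0, 110.0]
   127 0.0 [-0.58, 0.52, -0.56, 0.42, 1.22, -0.88] [528.0, -17.0, 130.0]
70
   5
   15 0.0 [-0.62, 0.9, -0.13, 1.8, 1.28, 0.3] [502.0, -13.0, 165.0]
   98 0.0 [-0.6, 1.01, -0.03, 1.77, 1.31, -1.42] [534.0, -21.0, 116.0]
   137 0.0 [-0.6, 0.96, -0.08, 1.77, 1.3, -2.21] [522.0, -15.0, 137.0]
70
   20
   0 0.0 [-0.61, 0.64, -0.23, 1.32, 1.14, 0.91] [499.0, -22.0, 162.0]
   92 0.0 [-0.57, 0.75, -0.18, 1.18, 1.16, -0.75] [534.0, -21.0, 110.0]
   127 0.0 [-0.56, 0.69, -0.22, 1.18, 1.17, -1.52] [524.0, -9.0, 130.0]
```

```bash
cat > w.py <<'E'
from fk import *
MG=fp(40,20,0);tz=MG.T@np.array([0,0,1.]);aG=MG[:,0];g=np.array([592,-270.5,61.])
E
python3 - <<'E'
from w import *
from bench import r
s,C,c=cur(r)
M1=fp(33,20,-90)
seed=[-.8,.5,-.6,0,1,1]
rv=R.from_matrix(M1@C.T).as_rotvec();print("to M1",rv.round(3),np.degrees(np.linalg.norm(rv)))
for k in(.5,1): print(ik(c+k*(np.array([510,-260,210])-c),R.from_rotvec(k*rv).as_matrix()@C,seed))
rv2=R.from_matrix(MG@M1.T).as_rotvec();print("M1->MG",rv2.round(3),np.degrees(np.linalg.norm(rv2)))
for k,p in((.5,(500,-300,190)),(1,(500,-340,150)),(1,g-95*aG),(1,g+9*aG)): print(np.round(p),ik(np.array(p),R.from_rotvec(k*rv2).as_matrix()@M1,seed))
E
```

```text
to M1 [1.223 0.33  0.045] 72.60364434637555
(array([-0.82,  0.19, -0.77, -0.14,  0.93,  0.18]), np.float64(0.0))
(array([-0.98,  0.45, -0.35,  0.72,  1.22,  0.06]), np.float64(0.0))
M1->MG [ 1.18   0.873 -0.438] 87.79982773687284
[ 500 -300  190] (array([-1.03,  0.59, -0.16,  1.06,  1.19,  0.53]), np.float64(0.0))
[ 500 -340  150] (array([-1.06,  0.78,  0.04,  1.32,  1.18,  1.06]), np.float64(0.0))
[ 524. -328.   93.] (array([-1.02,  0.84, -0.  ,  1.11,  1.19,  1.17]), np.float64(0.0))
[ 598. -265.   58.] (array([-0.85,  0.82, -0.16,  0.53,  1.22,  1.63]), np.float64(0.0))
```

```bash
python3 -m pendant '[-3,-12,5,0.153,0.041,0.006,0,-6,-24,5,0.306,0.083,0.011,0,-9,-36,5,0.459,0.124,0.017,0,-12,-48,5,0.611,0.165,0.022,0,-16,-60,5,0.764,0.206,0.028,0,-20,-72,5,0.917,0.248,0.034,0,-24,-84,5,1.07,0.289,0.039,0,-24,-88,5,1.223,0.33,0.045,0,-24,-88,5,1.223,0.33,0.045,0,-24,-88,5,1.223,0.33,0.045,0]'; python3 - <<'E'
from w import *
from bench import r
s,C,c=cur(r);print(c,s["joint_positions"].round(2));delta(r,(500,-340,150),MG)
E
```

```text
time: 12.12
eef_pos: [510.4, -261.0, 207.0]
eef_rot: [0.703, 0.632, 0.317, 0.081]
wrist_force: [-0.4, 0.6, -0.5]
width: 85.7
[ 510.37849891 -260.99323347  206.96418556] [-0.97  0.45 -0.35  0.72  1.22  0.06]
shift [-10.4 -79.  -57. ] rotvec [ 1.18   0.874 -0.442] deg 87.9
```

```bash
python3 -m pendant '[-2,-12,0,0.131,0.097,-0.049,0,-4,-24,0,0.262,0.194,-0.098,0,-6,-36,0,0.393,0.291,-0.147,0,-8,-48,-5,0.524,0.388,-0.196,0,-10,-60,-15,0.656,0.486,-0.246,0,-10,-70,-25,0.787,0.583,-0.295,0,-10,-79,-35,0.918,0.68,-0.344,0,-10,-79,-45,1.05,0.777,-0.393,0,-10,-79,-57,1.18,0.874,-0.442,0,-10,-79,-57,1.18,0.874,-0.442,0]';python3 -m pendant '[0,0,0,0,0,0,0,0,0,0,0,0,0,0]'; python3 - <<'E'
from w import *
from bench import r
d,T=wristT(r);W=world(d,T);cv2.imwrite("pics/w4.png",d["frame"])
s,C,c=cur(r);print(c,s["joint_positions"].round(2))
w=W.reshape(-1,3);q=w[(w[:,2]>92)&(w[:,2]<100)&(w[:,0]>540)&(w[:,0]<650)&(abs(w[:,1]+270)<60)]
if len(q)>9: print("rim",len(q),cv2.minEnclosingCircle(q[:,:2].astype(np.float32)),q[:,2].max())
delta(r,g-95*aG,MG);delta(r,g+9*aG,MG)
E
```

```text
time: 13.38
eef_pos: [500.3, -339.4, 149.1]
eef_rot: [0.059, 0.925, 0.337, -0.163]
wrist_force: [-0.2, -0.7, 0.1]
width: 85.0
time: 13.62
eef_pos: [500.6, -340.5, 150.4]
eef_rot: [0.059, 0.926, 0.336, -0.163]
wrist_force: [-0.1, -0.5, 0.7]
width: 85.4
[ 500.53194175 -340.53493597  150.21751888] [-1.06  0.77  0.03  1.31  1.18  1.07]
rim 1586 ((591.6118774414062, -271.11236572265625), 35.535667419433594) 98.17519460155876
shift [ 23.1  12.7 -56.7] rotvec [-0.001 -0.     0.002] deg 0.1
shift [ 97.9  75.5 -92.3] rotvec [-0.001 -0.     0.002] deg 0.1
```

View pics/w4.png

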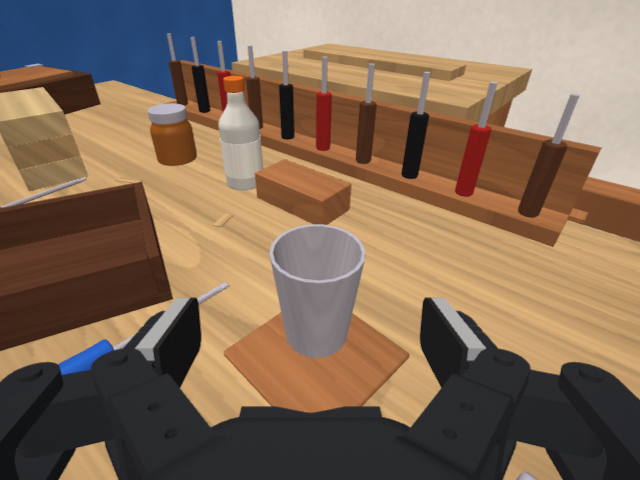

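The wrist view shows the tin centred between the open fingers, with its rim at (317,250). The rim circle comes out at (591.6,-271.1), radius 35.5, top about 97, which agrees with the fixed cameras. I'm going in.

```bash
python3 -m pendant '[12,6,-30,0,0,0,0,23,12,-57,0,0,0,0,40,27,-65,0,0,0,0,60,44,-74,0,0,0,0,80,60,-83,0,0,0,0,97,75,-92,0,0,0,0,97,75,-92,0,0,0,0,97,75,-92,0,0,0,0]'; python3 -m pendant '[0,0,0,0,0,0,0.3,0,0,0,0,0,0,0.6,0,0,0,0,0,0,1,0,0,0,0,0,0,1,0,0,0,0,0,0,1,0,0,0,0,0,0,1]' 50; python3 -m pendant '[0,0,8,0,0,0,1,0,0,30,0,0,0,1,0,0,60,0,0,0,1,0,0,60,0,0,0,1]'
python3 - <<'E'
from w import *
from bench import r
d,T=wristT(r);W=world(d,T);cv2.imwrite("pics/w5.png",d["frame"])
s,C,c=cur(r);print(c,s["joint_positions"].round(2))
w=W.reshape(-1,3);q=w[(w[:,2]>145)&(w[:,2]<165)&(w[:,0]>540)&(w[:,0]<650)&(abs(w[:,1]+270)<45)]
if len(q)>9: print("rim",len(q),cv2.minEnclosingCircle(q[:,:2].astype(np.float32)),q[:,2].max())
dd=r.get_image("side");V=world(dd).reshape(-1,3);q=V[(V[:,2]>60)&(V[:,2]<175)&(V[:,0]>540)&(V[:,0]<640)&(abs(V[:,1]+270)<50)];print(len(q),np.percentile(q[:,2],[1,50,99]))
E
```

```text
time: 14.68
eef_pos: [597.3, -265.9, 57.8]
eef_rot: [0.058, 0.926, 0.336, -0.163]
wrist_force: [-0.2, -0.1, -0.1]
width: 85.7
time: 15.42
eef_pos: [597.7, -266.3, 58.3]
eef_rot: [0.058, 0.926, 0.336, -0.163]
wrist_force: [-2.6, -2.7, 5.8]
width: 63.0
time: 15.92
eef_pos: [597.9, -265.9, 118.6]
eef_rot: [0.059, 0.926, 0.336, -0.163]
wrist_force: [0.3, -0.1, -2.4]
width: 63.6
[ 597.35367487 -265.42990958  116.98260598] [-0.85  0.72 -0.16  0.64  1.22  1.64]
rim 25722 ((581.7283325195312, -279.9122314453125), 50.823814392089844) 161.066244817033
975 [ 68.64016515 133.06608476 158.9985257 ]
```

```bash
python3 -m pendant '[-5,20,25,0,0,0,1,-10,60,48,0,0,0,1,-20,100,48,0,0,0,1,-30,140,48,0,0,0,1,-40,175,48,0,0,0,1,-47,205,48,0,0,0,1,-47,205,48,0,0,0,1,-47,205,48,0,0,0,1]'; python3 - <<'E'
from w import *
from bench import r
s,C,c=cur(r);print(c,s["joint_positions"].round(2),aG.round(3))
def pr(ro,m):
    t,M,ti,ax=pour(40,20,ro,m)
    import fk
    ax=M@tz;t=np.array(m)-35*ax+9*M[:,0];ti=np.degrees(np.arccos(ax[2]));print("roll",ro,"tilt",ti.round(1),ik(t,M,s["joint_positions"]));delta(r,t,M)
pr(-60,(512,-44,165));pr(-85,(512,-44,125));pr(-110,(510,-42,115));pr(-140,(505,-36,112));pr(-165,(500,-30,115))
E
```

```text
time: 17.02
eef_pos: [550.4, -60.7, 164.4]
eef_rot: [0.057, 0.926, 0.336, -0.164]
wrist_force: [0.2, -0.4, -2.6]
width: 63.1
[550.35773945 -60.65233501 164.39835915] [-0.61  0.38 -0.76 -0.19  1.14  2.24] [ 0.72   0.604 -0.342]
roll -60 tilt 56.0 (array([-0.62,  0.43, -0.79, -0.26,  1.14,  1.17]), np.float64(0.0))
shift [ -9.3   3.9 -22. ] rotvec [-0.758 -0.636  0.36 ] deg 60.3
roll -85 tilt 78.8 (array([-0.61,  0.51, -0.79, -0.35,  1.14,  0.75]), np.float64(0.0))
shift [ -3.    3.6 -49.3] rotvec [-1.072 -0.899  0.51 ] deg 85.3
roll -110 tilt 100.7 (array([-0.6 ,  0.5 , -0.81, -0.38,  1.13,  0.34]), np.float64(0.0))
shift [ -2.4  10.1 -46. ] rotvec [-1.386 -1.163  0.659] deg 110.3
roll -140 tilt 124.0 (array([-0.57,  0.47, -0.85, -0.43,  1.11, -0.14]), np.float64(0.0))
shift [-10.1  26.7 -35.9] rotvec [-1.763 -1.479  0.838] deg 140.3
roll -165 tilt 137.4 (array([-0.55,  0.43, -0.9 , -0.47,  1.1 , -0.54]), np.float64(0.0))
shift [-21.5  43.8 -26.7] rotvec [-2.077 -1.742  0.987] deg 165.3
```

```bash
python3 -m pendant '[-2,1,-4,-0.126,-0.106,0.06,1,-4,2,-8,-0.252,-0.212,0.12,1,-6,3,-13,-0.378,-0.318,0.18,1,-8,4,-18,-0.505,-0.424,0.24,1,-9,4,-20,-0.63,-0.53,0.3,1,-9,4,-22,-0.758,-0.636,0.36,1,-7,4,-30,-0.862,-0.724,0.41,1,-5,4,-40,-0.967,-0.81,0.46,1,-3,4,-49,-1.072,-0.899,0.51,1,-3,4,-49,-1.072,-0.899,0.51,1]'
python3 -m pendant '[0,1,1,-0.06,-0.05,0.03,1,0,2,2,-0.12,-0.1,0.06,1,0,4,2,-0.19,-0.16,0.09,1,0,5,3,-0.25,-0.21,0.12,1,1,6,3,-0.314,-0.264,0.149,1,0,8,5,-0.38,-0.32,0.18,1,-1,11,7,-0.44,-0.37,0.21,1,-3,15,9,-0.52,-0.44,0.25,1,-5,19,11,-0.61,-0.51,0.29,1,-7,23,13,-0.691,-0.58,0.328,1]'
python3 -m pendant '[-3,4,2,-0.08,-0.066,0.037,1,-6,9,4,-0.16,-0.13,0.075,1,-9,13,7,-0.23,-0.2,0.11,1,-11,17,9,-0.314,-0.263,0.149,1,-11,17,9,-0.314,-0.263,0.149,1,-11,17,9,-0.314,-0.263,0.149,1,-11,17,9,-0.314,-0.263,0.149,1]'
python3 - <<'E'
from w import *
from bench import r
s,C,c=cur(r);print(c,s["joint_positions"].round(2),s["wrist_force"],"tin axis",(C@tz).round(3))
d=r.get_image("scene");cv2.imwrite("pics/s2.png",cv2.resize(d["frame"][180:340,200:420],None,fx=3,fy=3))
E
```

```text
time: 18.27
eef_pos: [547.8, -57.7, 115.4]
eef_rot: [0.668, 0.643, 0.359, 0.107]
wrist_force: [-0.2, -0.1, -2.4]
width: 62.8
time: 19.52
eef_pos: [540.9, -34.3, 130.0]
eef_rot: [0.89, 0.259, 0.268, 0.261]
wrist_force: [-0.1, -0.2, -1.9]
width: 62.8
time: 20.4
eef_pos: [529.6, -16.9, 138.4]
eef_rot: [0.925, 0.062, 0.206, 0.312]
wrist_force: [0.1, 0.9, -1.9]
width: 63.2
[529.63083549 -16.94413015 138.38482041] [-0.55  0.42 -0.9  -0.47  1.1  -0.53] [ 0.0506193   0.92394213 -1.8876316 ] tin axis [-0.641 -0.22  -0.735]
```

View pics/s2.png

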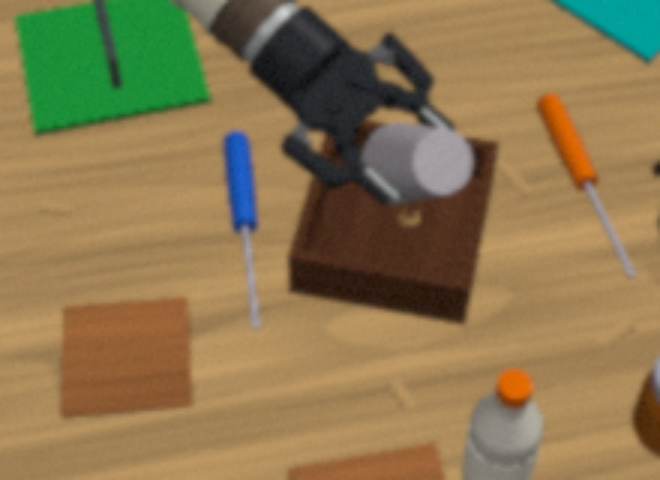

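One knob is visible in the box at (410,215). The gripper hides the rest, but the load dropped from about 2.5 to 1.9 N, which is what five knobs weigh. I'll shake the tin, lift it while turning it upright, and look again.

```bash
python3 -m pendant '[0,0,10,0,0,0,1,0,0,0,0,0,0,1,0,0,10,0,0,0,1,0,0,0,0,0,0,1,0,0,0,0,0,0,1]'
python3 -m pendant '[2,-5,15,0.126,0.106,-0.06,1,4,-10,30,0.252,0.212,-0.12,1,6,-15,40,0.378,0.318,-0.18,1,8,-20,45,0.505,0.424,-0.24,1,10,-25,45,0.63,0.53,-0.3,1,12,-30,45,0.758,0.636,-0.36,1,14,-35,45,0.88,0.74,-0.42,1,15,-40,45,1.01,0.85,-0.48,1,18,-60,45,1.13,0.95,-0.54,1,22,-90,45,1.256,1.054,-0.597,1]'
python3 -m pendant '[5,-30,0,0.126,0.106,-0.06,1,10,-60,0,0.252,0.212,-0.12,1,15,-90,0,0.378,0.318,-0.18,1,20,-115,0,0.505,0.424,-0.24,1,25,-130,0,0.63,0.53,-0.3,1,25,-140,0,0.758,0.636,-0.36,1,25,-150,0,0.821,0.688,-0.39,1,25,-150,0,0.821,0.688,-0.39,1,25,-150,0,0.821,0.688,-0.39,1]'
python3 - <<'E'
from w import *
from bench import r
s,C,c=cur(r);print(c,s["joint_positions"].round(2),s["wrist_force"],"tin axis",(C@tz).round(3))
d=r.get_image("scene");W=world(d);im=cv2.resize(d["frame"][180:330,220:420],None,fx=3,fy=3)
e=r.get_image("side");im2=cv2.resize(e["frame"][150:310,220:420],None,fx=2.8,fy=2.8);np.savez("s3.npz",**d);np.savez("t3.npz",**e)
h=min(im.shape[0],im2.shape[0]);cv2.imwrite("pics/c3.png",cv2.resize(np.hstack([im[:h],im2[:h]]),(800,int(h*800/(im.shape[1]+im2.shape[1])))))
delta(r,g+9*aG+[-15.5,-15,70],MG)
# knobs: points inside box above floor
a=np.radians(-22.8)
for n,f in(("scene",d),("side",e)):
    V=world(f);dx=V[...,0]-497;dy=V[...,1]+24.5
    u=dx*np.cos(a)+dy*np.sin(a);v=-dx*np.sin(a)+dy*np.cos(a)
    hsv=cv2.cvtColor(f["frame"],cv2.COLOR_BGR2HSV)
    m=((abs(u)<72)&(abs(v)<67)&(V[...,2]>14)&(V[...,2]<60)&(hsv[...,2]>110)).astype(np.uint8)
    k,_,st,ce=cv2.connectedComponentsWithStats(m)
    for i in range(1,k):
        if st[i,4]>5: mm=_==i;print(n,st[i,4],ce[i].round(),"uvz",u[mm].mean().round(),v[mm].mean().round(),V[mm][:,2].max().round())
E
```

```text
time: 21.08
eef_pos: [529.0, -16.4, 137.5]
eef_rot: [0.925, 0.062, 0.207, 0.313]
wrist_force: [-1.2, -0.2, -2.6]
width: 63.6
time: 22.32
eef_pos: [550.8, -106.0, 182.7]
eef_rot: [0.545, 0.75, 0.373, 0.043]
wrist_force: [0.8, 0.0, -1.9]
width: 63.3
time: 23.45
eef_pos: [576.2, -256.2, 182.8]
eef_rot: [0.057, 0.926, 0.337, -0.163]
wrist_force: [0.1, 0.2, -1.4]
width: 63.2
[ 576.20370738 -256.15730464  182.77789236] [-0.87  0.6  -0.17  0.8   1.22  1.58] [ 0.12876592  0.21097154 -1.39273361] tin axis [ 0.001 -0.004  1.   ]
shift [  6.8 -24.1 -55.1] rotvec [-0.004 -0.001  0.001] deg 0.2
scene 18 [323. 233.] uvz -62.0 -39.0 31.0
scene 84 [334. 239.] uvz -49.0 -4.0 33.0
scene 16 [337. 253.] uvz -6.0 10.0 31.0
side 16 [324. 271.] uvz -61.0 -33.0 33.0
side 29 [299. 275.] uvz -14.0 14.0 31.0
side 89 [312. 278.] uvz -48.0 2.0 35.0
```

View pics/c3.png

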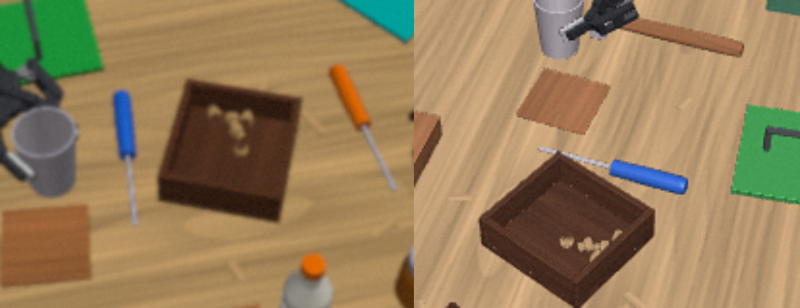

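Both views show the five knobs in the box, as a cluster of three plus two singles, and the load is now 1.4 N, the empty tin. Next I measure the mat now that it's clear, and the tin's rim.

```bash
python3 - <<'E'
from w import *
from bench import r
for n,f in(("scene","s3.npz"),("side","t3.npz")):
    f=np.load(f);V=world(f);hsv=cv2.cvtColor(f["frame"],cv2.COLOR_BGR2HSV)
    q=V[(V[...,2]>3)&(V[...,2]<10)&(abs(V[...,0]-576)<75)&(abs(V[...,1]+286)<75)&(hsv[...,1]>125)];print(n,len(q),*rect(q),np.median(q[:,2]))
d,T=wristT(r);W=world(d,T);w=W.reshape(-1,3);s,C,c=cur(r);gp=c-9*C[:,0]
q=w[(np.hypot(w[:,0]-gp[0],w[:,1]-gp[1])<42)&(abs(w[:,2]-gp[2]-35)<12)];print(len(q))
top=q[q[:,2]>np.percentile(q[:,2],50)]
# rim: highest point per azimuth bin
az=np.arctan2(q[:,1]-gp[1],q[:,0]-gp[0]);rr=np.hypot(q[:,0]-gp[0],q[:,1]-gp[1]);rim=[]
for b in np.linspace(-np.pi,np.pi,37)[:-1]:
    k=q[(az>=b)&(az<b+.175)&(rr>26)]
    if len(k)>3: rim.append(k[k[:,2].argmax()])
rim=np.array(rim);A=np.c_[rim[:,:2]-gp[:2],np.ones(len(rim))];x=np.linalg.lstsq(A,rim[:,2],rcond=None)[0];print(len(rim),"plane",x.round(3),"gp",gp.round(1),cv2.minEnclosingCircle(rim[:,:2].astype(np.float32)))
E
```

```text
scene 1421 [ 574.6 -287. ] [113.6 116.1] 82.9 5.918755749852039
side 740 [ 576.5 -281.5] [115.2 110.7] 84.5 6.182275205111409
15408
36 plane [-1.20000e-02 -4.00000e-03  2.22682e+02] gp [ 569.8 -261.5  186.3] ((570.7575073242188, -260.55255126953125), 33.672142028808594)
```

The tin is level to about 1°, with its rim at 222.7, so the foot is about 127 mm above the mat. The mat centre is about (576,-285). I'll lower it.

```bash
python3 -m pendant '[3,-12,-30,0,0,0,1,5,-24,-65,0,0,0,1,5,-24,-100,0,0,0,1,5,-24,-118,0,0,0,1,5,-24,-122,0,0,0,1,5,-24,-122,0,0,0,1,5,-24,-122,0,0,0,1]'; python3 -m pendant '[0,0,-2,0,0,0,1,0,0,-2,0,0,0,1]';python3 -m pendant '[0,0,-2,0,0,0,1,0,0,-2,0,0,0,1]'
```

```text
time: 24.48
eef_pos: [582.0, -281.1, 62.9]
eef_rot: [0.058, 0.926, 0.336, -0.163]
wrist_force: [-0.3, -0.2, -1.8]
width: 63.4
time: 24.72
eef_pos: [581.5, -280.7, 59.8]
eef_rot: [0.058, 0.926, 0.336, -0.163]
wrist_force: [-0.8, -0.5, -2.0]
width: 63.4
time: 24.98
eef_pos: [581.6, -280.7, 58.2]
eef_rot: [0.057, 0.926, 0.336, -0.162]
wrist_force: [-0.9, 0.2, 1.2]
width: 63.2
```

Contact at 58.2, the same TCP height as at the grasp. I'll open slowly and back out along the approach line.

```bash
python3 -m pendant '[0,0,0,0,0,0,0.2,0,0,0,0,0,0,0.1,0,0,0,0,0,0,0,0,0,0,0,0,0,0,0,0,0,0,0,0,0]'; python3 -m pendant '[-14,-12,7,0,0,0,0,-36,-30,17,0,0,0,0,-60,-50,30,0,0,0,0,-85,-72,45,0,0,0,0,-95,-80,90,0,0,0,0,-95,-80,120,0,0,0,0,-95,-80,120,0,0,0,0,-95,-80,120,0,0,0,0]'
python3 - <<'E'
exec(open("lidchk.py").read())
im=np.load("scene1.npz")["frame"];im2=np.load("side1.npz")["frame"]
cv2.imwrite("pics/f.png",cv2.resize(np.hstack([im[130:370,180:520],im2[130:430,170:490][:240]]),(800,290)))
d,T=wristT(r)
for n,dd,TT in(("scene",np.load("scene1.npz"),None),("side",np.load("side1.npz"),None),("wrist",d,T)):
    W=world(dd,TT);w=W.reshape(-1,3);w=w[np.isfinite(w[:,2])];q=w[(np.hypot(w[:,0]-576,w[:,1]+284)<60)&(w[:,2]>91)&(w[:,2]<104)]
    if len(q)>9: print(n,"rim",len(q),cv2.minEnclosingCircle(q[:,:2].astype(np.float32)),np.percentile(q[:,2],[50,95]))
    if n!="wrist":
        for k,x,y in(("file_a",481,161),("file_b",470,-163),("glue",767,-14),("jar",739,150),("offcut",759,-111),("mallet",457,-468)):
            R0=world(np.load(n+"0.npz"));m=(np.hypot(R0[...,0]-x,R0[...,1]-y)<60)&(R0[...,2]>10);print(n,k,"dz med",np.nanmedian(abs(W[m][:,2]-R0[m][:,2])).round(2),"frac>8:",(abs(W[m][:,2]-R0[m][:,2])>8).mean().round(2))
E
```

```text
time: 25.6
eef_pos: [581.4, -280.6, 57.3]
eef_rot: [0.057, 0.926, 0.336, -0.163]
wrist_force: [-0.6, -0.1, -0.4]
width: 85.3
time: 26.6
eef_pos: [486.2, -360.3, 176.8]
eef_rot: [0.057, 0.926, 0.337, -0.163]
wrist_force: [-0.3, 0.9, 0.2]
width: 85.4
scene 759
scene 261 n [-0.988  0.098  0.122] tilt 83.0 yaw -5.6 z [ 14.6 159.3] low pt [543.2 213.9  17.7] hi [565.5 278.6 159.2]
side 4415
side 4333 n [-0.864  0.179  0.471] tilt 61.9 yaw -11.7 z [  6.2 159.8] low pt [490.  324.    6.8] hi [567.8 303.3 159.5]
26.7 [ 486.2 -359.9  176.1] [-0.03  0.15 -0.08] 85.5174745503747 [-1.1   0.77  0.11  1.46  1.16  0.99]
scene rim 140 ((576.009521484375, -285.57135009765625), 36.532493591308594) [95.05708415 98.18318497]
scene file_a dz med 2.03 frac>8: 0.0
scene file_b dz med 2.25 frac>8: 0.09
scene glue dz med 1.58 frac>8: 0.0
scene jar dz med 1.71 frac>8: 0.0
scene offcut dz med 1.7 frac>8: 0.0
scene mallet dz med 1.7 frac>8: 0.0
side rim 105 ((575.7393188476562, -283.7709045410156), 38.688114166259766) [94.75966606 99.68712011]
side file_a dz med 2.34 frac>8: 0.03
side file_b dz med 3.01 frac>8: 0.09
side glue dz med 2.44 frac>8: 0.03
side jar dz med 2.23 frac>8: 0.02
side offcut dz med 2.54 frac>8: 0.04
side mallet dz med 3.04 frac>8: 0.06
wrist rim 1534 ((576.4094848632812, -284.83056640625), 35.53761672973633) [95.67632642 97.3077355 ]
```

View pics/f.png

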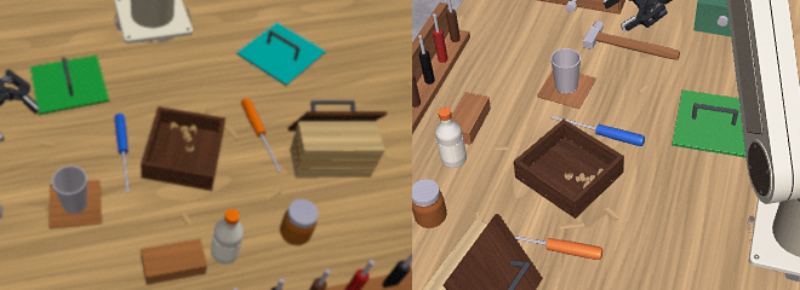

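The final picture shows the tin upright on the mat (68,190 left), the knobs in the box, the lid leaning with its handle outward, and the bystanders in place. I'm handing in.

```bash
python3 -c "
from bench import r
print(r.close_job())"
```

```text
the job is handed in; nothing more can be done
None
```

I handed the job in at about 26.7 s of the 72 s allowed, and my last checks show every condition met; the hand-in itself gives no verdict.

- **Lid:** it leans handle outward against the stack, about 62° from level. The low edge of its handle face is at about 6 mm, which puts the underside nearer the bench, and the lid was unchanged between release and hand-in. The scene camera's fit gave 83°, but it saw only a sliver of the lid past the stack, so I trusted the side view.
- **Knobs:** both views show the group of knobs inside the box, none higher than 35 mm. I read them as five, though three touch and show as one blob. The load in the gripper had dropped to 1.4 N, about the empty tin's weight.
- **Tin:** it stands on the brown board with its rim centred at about (576, -285), within about 3 mm of the board's measured centre. Its rim is at about 97 mm and was level to about 1° before I set it down.
- **Bystanders:** depth before and after agrees to 2–3 mm, and the pictures show them in place. The gripper is open and touching nothing.

Two things went less smoothly. I pressed the lid against the stack with up to about 48 N on the fingers for a moment, then backed off before releasing. One arm move also stopped early at the joint 3 limit, so I approached the tin from a different direction.

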